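# Start and tighten the oil filler cap on a rocker cover

### The arm

A 7-joint arm with a two-finger parallel gripper is mounted at the origin on the work surface. World frame = base frame: x ahead of the robot, y to its left, z up, the work surface at z = 0. Lengths are in m, angles in rad, forces in N, time in s.
With the tool pointing down it reaches from about 0.425 to 0.875 m from the base axis. Payload 8.4 kg.
Tool frame: the origin (TCP) lies between the finger pads; the fingertips stand 14 mm ahead of it and the grasp point (between the pads) lies 5 mm behind it (manip.tip_extent is the distance from the TCP to the fingertips, in m); z points along the fingers, y is the line along which they close (so a half turn about z gives the same grasp; the last joint's range is limited). The gripper opens to 87 mm and grips with 3 to 60 N. Pads are 19 mm wide; open, the fingers measure 117 mm over their backs; the gripper's body (75 mm by 190 mm) begins 51 mm behind the grasp point.
Start: joints at [-1.251, 0.333, 0.04, 1.465, -0.013, 1.343, -0.059], TCP at [0.264, 0.594, 0.2] pointing down, gripper open.
Joint ranges: [-2.58, 2.58], [-0.38, 2.09], [-1.3, 1.39], [0.25, 2.4], [-1.5, 4.64], [0.08, 2.09], [-2.65, 2.65]. Speed limits (rad/s): [2.22, 2.22, 2.79, 2.79, 3.14, 3.14, 3.14].

### API

Orientations are given as a rotation vector (axis times angle).
In Python, from plant import manip gives the robot as it stands.
- The arm moves only by the shell command python3 -m inch [FORCE], which reads ROWS from standard input. ROWS is a JSON list of rows, 1 to 8 of them, each of 7 numbers: a rotation vector rx, ry, rz in rad, then dx, dy, dz in shares of the most that a row can go, 1 being 50 mm, then the finger opening in m; each row shifts and turns the commanded pose from where the row before left it, along the tool's axes as they then stand; what a row does not reach is not made up. A row lasts 1/10 s, in which the tool goes at most 0.05 m and 0.15 rad, less where a joint would pass 70% of its speed; a pose out of reach is approached as far as the arm can. The fingers move at their own pace and stop on an object; FORCE is the grip in N (left out, the last holds). Time passes only in rows, so rows that do not move let the fingers close. It prints the time, the measured TCP pose, the force, the opening and the grip force at its end. Input that does not fit is refused with a message, and nothing moves.
- manip.state(): the state, without advancing time (a new reading comes with each control period).
- manip.get_image(name): name is "side" or "top" or "wrist"; returns the picture (480x640x3 uint8, red, green, blue); there is no depth.
- manip.camera_params(name): a dict with "camera_matrix" (3x3 intrinsics, pixels), "k1" (the pictures are not rectified: a ray, as slopes to the right and down, at radius r is drawn at 1 + k1 r^2 times it, then the intrinsics apply), "pose" (4x4, takes a point from camera to world coordinates). Camera axes: x right, y down, z forward; pixel columns grow to the right and rows downward; lengths in m; the calibration is good to about 2 mm. A picture is of the moment at which its call begins: read the wrist's pose just before it. camera_params takes no time and is no camera call; for the wrist camera it gives the pose at the moment of the call.
- manip.hand_in(): hands the job in; it is judged then, once.
Trained networks look in the newest picture that a camera, given by its name, has taken for a name from the list of things; names that differ only in an ending like _2 or _b are one class to them, and where a whole thing is asked for, a point or a joint stands for the part that bears it (a point fixed in the world has none). Each returns a list of dicts, best first, with "conf" (0 to 1); they miss things now and then, are a little off and sometimes report something else, mostly with a low value. They report only what shows in the picture. A call takes as long as a camera call.
- manip.boxes_of(thing, camera): "at" ([column, row] in pixels, amid what is visible of it).
- manip.spot_point(thing, camera): "at" ([column, row] in pixels: a listed point, or the origin of a listed thing).
The state is a dict: "t": time; "joint_pos": joint angles; "joint_velocities": joint speeds; "joint_torque": joint torques, N m; "eef_pos": TCP position; "tcp_rot": TCP orientation; "force": force on the tool from outside, world axes, zero at the start; "wrist_torque": the same for the moment, N m; "opening": finger opening in m; "grip_force": force on a finger pad.
Only numpy, scipy, OpenCV 4.12 (cv2) and the standard library are available. Lean on these libraries where they do the work, as an engineer would, in place of code of your own. Each camera call takes 0.05 s, during which the arm holds its last target. There are 200 camera calls.

### The job

The orange oil filler cap is sitting crooked on its thread and would jam if screwed straight in. Turn it back (anticlockwise seen from above) until it clicks into the start of its thread and its white pin drops, then turn it forward (clockwise) until it is home with its white pin pointing at the green sector, and let go. Leave the blue cap tight as it is.

Things in the scene. Friction and masses are not known exactly. Their poses are not given: they have to be found in the camera images.
- cap_grip (a point): Orange filler cap on a grey rocker cover (270 x 140 mm fixed cylinder head): disc 60 mm wide, its top 24 mm below this point, carrying an upright wing bar 56 long, 14 thick, top 6 mm above this point. Point on the turning axis, 166 mm above the bench; z up, x along the bar to its white-pin end; turns with the cap. Grip the bar here from above, across its thickness (y). The cap only turns.
- cap (a joint): Orange cap's angle, rad, clockwise from above positive. Starts at 0.30 to 0.55. Turned back to about 0 (black tick on the flange) it clicks, fully by -0.1; back stop -0.25. Unclicked, it jams at about 0.65 going forward: do not force it. Clicked, it turns on to the home stop at 1.15 (green sector 0.90 to 1.15). Friction 0.06 N m; stays where left.
- pin (a joint): Drop in m of the white spring pin (9 mm diameter, in the bar's end, 21 mm from the turning axis): 0 = stands 7 mm above the bar, thread start not found; 0.007 = flush with the bar's top, clicked. It then stays down while the cap turns forward.
- blue_cap (a joint): Angle (clockwise positive) of the blue cap, same shape, on the other cylinder head: white pin flush, already home at 0.95 to 1.10 rad. Leave it alone: it must not be unscrewed.

How it is judged:
By the outcome, as a careful person would: the job done as asked, in the order asked, and still so for the second after the job is handed in, with the robot touching nothing.
It also fails if it takes over 35 s, if anything falls off the work surface, if the arm or the gripper's body presses on something with over 40 N, if the wrist force passes 120 N, or if a joint passes its speed limit or range.

## Working session

There is one attempt and no reset: what is moved stays moved. The work goes in short steps, Python scripts to look and compute and a shell command to move; the robot and the scene stay as the last step left them, time stands still between calls to the robot, and variables do not carry over. Pictures are saved under pics/ and viewed, at most 10 in all, crops included, and the job is handed in when it is done.

```bash
ls; mkdir -p pics
cat > h.py <<'E'
import numpy as np, cv2
from plant import manip
def ray(cam,uv,P=None):
    P=P or manip.camera_params(cam); K=np.array(P["camera_matrix"]);k=P["k1"];T=np.array(P["pose"])
    d=np.array([(uv[0]-K[0,2])/K[0,0],(uv[1]-K[1,2])/K[1,1]]);u=d.copy()
    for _ in range(30): u=d/(1+k*(u@u))
    return T[:3,3],T[:3,:3]@np.array([u[0],u[1],1])
def at_z(cam,uv,z,P=None):
    o,d=ray(cam,uv,P); return o+d*(z-o[2])/d[2]
def snap(cam,name):
    P=manip.camera_params(cam); im=manip.get_image(cam); cv2.imwrite("pics/"+name,im[:,:,::-1]); return im,P
E
python3 - <<'E'
from h import *
s=manip.state(); print(s["eef_pos"],s["tcp_rot"],s["t"])
im,P=snap("top","top0.png"); print(np.array(P["pose"])[:3,3])
for t in ("cap_grip","cap","blue_cap"):
    for f in (manip.boxes_of,manip.spot_point):
        for r in f(t,"top")[:3]: print(t,f.__name__,r,at_z("top",r["at"],.166))
E
```

```text
pics
[0.26416274 0.59335728 0.19927625] [-6.53072904e-01 -3.07273477e+00  2.44799577e-03] 0.0
[ 0.43156621 -0.01859168  1.01686036]
cap_grip call {'at': [440.9, 221.5], 'conf': 0.76} [ 0.58543268 -0.22544663  0.166     ]
cap_grip call {'at': [447.4, 218.8], 'conf': 0.91} [ 0.59044205 -0.2367267   0.166     ]
cap call {'at': [440.0, 226.5], 'conf': 0.88} [ 0.5767084  -0.22383695  0.166     ]Traceback (most recent call last):
  File "<stdin>", line 6, in <module>
ValueError: it knows: cap_grip
```

View pics/top0.png

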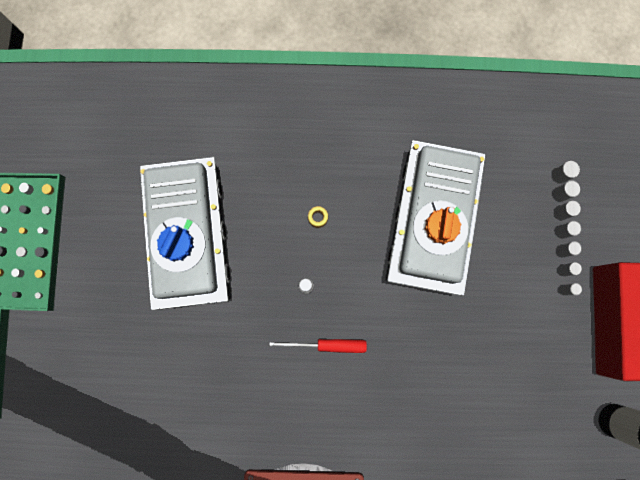

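The top view shows the orange cap near (443,226), with its white pin near (451,208) and the green sector near (458,211). The blue cap is at (175,243). I'll zoom in on the orange cap.

Run:
```python
import cv2
im=cv2.imread("pics/top0.png")[190:265,400:490]
cv2.imwrite("pics/crop0.png",cv2.resize(im,None,fx=8,fy=8,interpolation=cv2.INTER_CUBIC))
```

```text
(no output)
```

View pics/crop0.png

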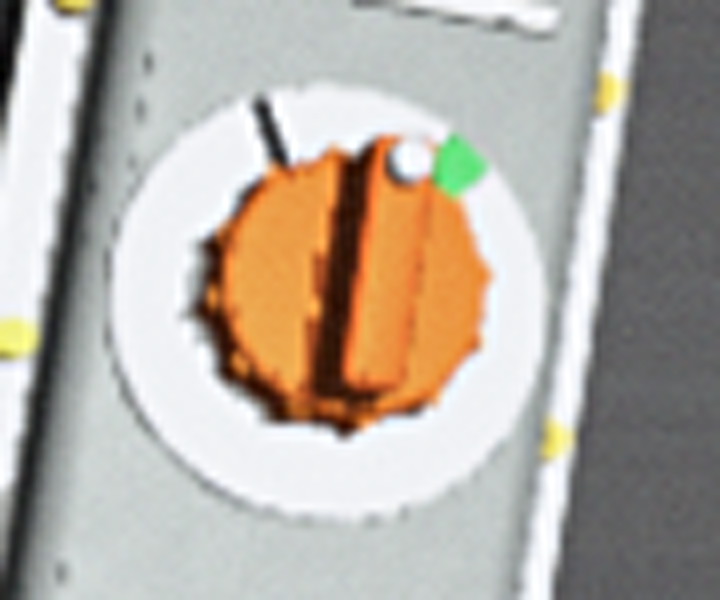

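The manual's scale: shifts go in shares of 50 mm. Converting my numbers, -0.04 m is -0.8, -0.03 m is -0.6.

```bash
echo '[[0, 0, 0, 0, 0, -0.8, 0.087], [0, 0, 0, 0, 0, -0.8, 0.087], [0, 0, 0, -0.6, -0.6, -0.4, 0.087], [0, 0, 0, -0.6, -0.6, 0, 0.087], [0, 0, 0, -0.6, -0.6, 0, 0.087], [0, 0, 0, -0.6, -0.6, 0, 0.087], [0, 0, 0, -0.6, -0.6, 0, 0.087], [0, 0, 0, -0.6, -0.6, 0, 0.087]]' | python3 -m inch 30
echo '[[0, 0, -0.1, -0.6, -0.6, 0, 0.087], [0, 0, 0, -0.6, -0.6, 0, 0.087], [0, 0, 0, -0.6, -0.6, 0, 0.087], [0, 0, 0, -0.6, -0.6, 0, 0.087], [0, 0, 0, -0.6, -0.6, 0, 0.087], [0, 0, 0, -0.6, -0.6, 0, 0.087], [0, 0, 0, -0.6, -0.6, 0, 0.087], [0, 0, 0, -0.6, -0.6, 0, 0.087]]' | python3 -m inch
python3 - <<'E'
from h import *
from scipy.spatial.transform import Rotation as R
s=manip.state(); print(s["t"],s["eef_pos"],R.from_rotvec(s["tcp_rot"]).as_matrix().round(3),s["joint_pos"])
E
```

```text
t: 1.0
eef_pos: [0.3559, 0.3543, 0.3001]
tcp_rot: [-0.653, -3.073, -0.0]
force: [1.2, 0.3, 0.3]
opening: 0.0868
grip_force: 0.0
t: 1.8
eef_pos: [0.5048, 0.0496, 0.3003]
tcp_rot: [0.498, 3.101, 0.001]
force: [0.8, 0.4, -0.1]
opening: 0.0869
grip_force: 0.0
1.8 [0.50476409 0.04958971 0.30029016] [[-0.95   0.313  0.   ]
 [ 0.313  0.95   0.   ]
 [-0.     0.    -1.   ]] [-0.73327789 -0.01925012  0.54543965  1.66545564  0.00974744  1.49218644
  1.06340646]
```

```bash
echo '[[0, 0, 0, -0.52, -0.8, 0, 0.087], [0, 0, 0, -0.52, -0.8, 0, 0.087], [0, 0, 0, -0.52, -0.8, 0, 0.087], [0, 0, 0, -0.52, -0.8, 0, 0.087], [0, 0, 0, -0.52, -0.8, 0, 0.087], [0, 0, 0, -0.5, -0.8, 0, 0.087], [0, 0, -0.1, 0, 0, 0, 0.087], [0, 0, -0.1, 0, 0, 0, 0.087]]' | python3 -m inch
python3 - <<'E'
from h import *
from scipy.spatial.transform import Rotation as R
s=manip.state(); print(s["t"],s["eef_pos"],R.from_rotvec(s["tcp_rot"]).as_matrix().round(3),s["joint_pos"])
im,P=snap("wrist","w0.png"); print(P)
for r in manip.spot_point("cap_grip","wrist")[:2]: print(r,at_z("wrist",r["at"],.166,P))
E
```

```text
t: 2.6
eef_pos: [0.5758, -0.2274, 0.2994]
tcp_rot: [-0.186, -3.135, 0.002]
force: [0.0, -0.3, -0.6]
opening: 0.0869
grip_force: 0.0
2.6 [ 0.57582374 -0.22737241  0.29941537] [[-0.993  0.118 -0.002]
 [ 0.118  0.993 -0.001]
 [ 0.001 -0.001 -1.   ]] [-0.29898437  0.28848625  0.77792744  1.41307321 -0.19951357  1.5221532
  1.92014641]
{'camera_matrix': array([[376.5122062 ,   0.        , 313.43714484],
       [  0.        , 376.5122062 , 233.85584198],
       [  0.        ,   0.        ,   1.        ]]), 'k1': -0.07429843474937126, 'pose': array([[ 0.11919161,  0.94607321,  0.30122888,  0.49072505],
       [ 0.99287074, -0.11325982, -0.03714711, -0.21738093],
       [-0.00102675,  0.30350896, -0.95282803,  0.48408586],
       [ 0.        ,  0.        ,  0.        ,  1.        ]])}
{'at': [299.8, 224.5], 'conf': 0.78} [ 0.58128148 -0.24066564  0.166     ]
```

View pics/w0.png

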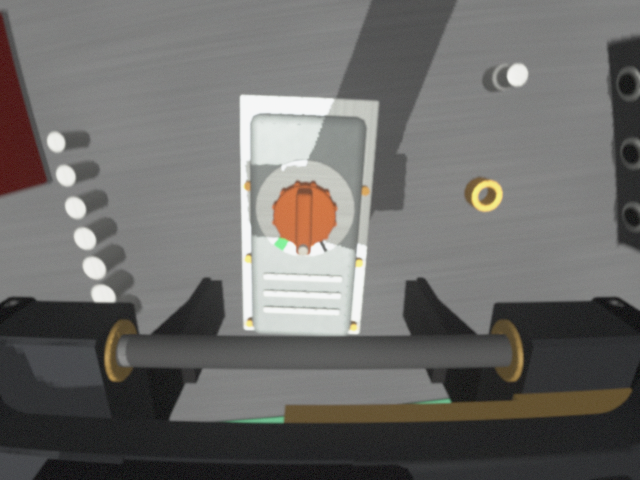

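The wrist view shows the orange cap at about (305,215). The bar is nearly upright in the image, with the pin end at (303,250), the green sector at (281,243) and the tick at (323,245). Joint 7 would come too close to its limit when turning back, so I'll use the half-turned grasp.

```bash
for i in 1; do echo '[[0, 0, 0.15, 0, 0, 0, 0.087], [0, 0, 0.15, 0, 0, 0, 0.087], [0, 0, 0.15, 0, 0, 0, 0.087], [0, 0, 0.15, 0, 0, 0, 0.087], [0, 0, 0.15, 0, 0, 0, 0.087], [0, 0, 0.15, 0, 0, 0, 0.087], [0, 0, 0.15, 0, 0, 0, 0.087]]' | python3 -m inch; done
echo '[[0, 0, 0.15, 0, 0, 0, 0.087], [0, 0, 0.15, 0, 0, 0, 0.087], [0, 0, 0.15, 0, 0, 0, 0.087], [0, 0, 0.15, 0, 0, 0, 0.087], [0, 0, 0.15, 0, 0, 0, 0.087], [0, 0, 0.15, 0, 0, 0, 0.087], [0, 0, 0.15, 0, 0, 0, 0.087]]' | python3 -m inch >/dev/null
echo '[[0, 0, 0.15, 0, 0, 0, 0.087], [0, 0, 0.15, 0, 0, 0, 0.087], [0, 0, 0.15, 0, 0, 0, 0.087], [0, 0, 0.15, 0, 0, 0, 0.087], [0, 0, 0.15, 0, 0, 0, 0.087], [0, 0, 0.15, 0, 0, 0, 0.087], [0, 0, 0.15, 0, 0, 0, 0.087], [0, 0, 0, 0, 0, 0.8, 0.087]]' | python3 -m inch
python3 - <<'E'
from h import *
from scipy.spatial.transform import Rotation as R
s=manip.state(); print(s["t"],s["eef_pos"],R.from_rotvec(s["tcp_rot"]).as_matrix().round(3),s["joint_pos"])
im,P=snap("wrist","w1.png"); np.save("P1.npy",P)
r=manip.spot_point("cap_grip","wrist")[:2]
for q in r: print(q,at_z("wrist",q["at"],.166,P))
u,v=[int(x) for x in (r[0]["at"] if r else (320,240))]
u0,v0=max(u-50,0),max(v-50,0);print(u0,v0)
cv2.imwrite("pics/w1c.png",cv2.resize(im[v0:v0+100,u0:u0+100,::-1],None,fx=6,fy=6,interpolation=cv2.INTER_CUBIC))
E
```

```text
t: 3.4
eef_pos: [0.5764, -0.2246, 0.3003]
tcp_rot: [-1.744, -2.613, -0.001]
force: [0.3, 0.2, 0.5]
opening: 0.0871
grip_force: 0.0
t: 4.9
eef_pos: [0.5783, -0.2263, 0.2637]
tcp_rot: [3.132, -0.213, 0.01]
force: [1.4, -0.5, 0.0]
opening: 0.087
grip_force: 0.0
4.9 [ 0.57825006 -0.22630162  0.26369155] [[ 0.991 -0.135  0.006]
 [-0.135 -0.991 -0.003]
 [ 0.007  0.002 -1.   ]] [-0.61073148  0.51903824  1.33448829  1.49065931 -0.50605344  1.51811357
 -0.99121578]
{'at': [326.9, 220.6], 'conf': 0.73} [ 0.58055823 -0.23762101  0.166     ]
276 170
```

View pics/w1c.png

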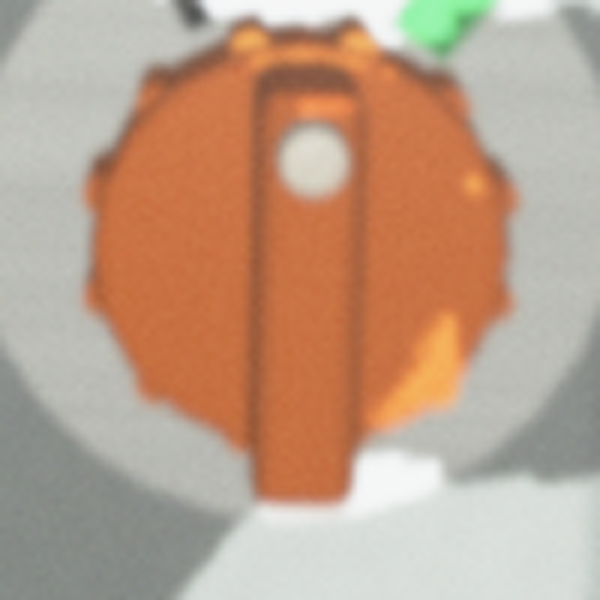

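The crop shows the bar running from the pin end at about (308,85) to the other end at about (302,492), with the pin at (314,160).

```bash
cat > m.py <<'E'
from h import *
from scipy.spatial.transform import Rotation as R
def rel(c,ang):
    s=manip.state(); M=R.from_rotvec(s["tcp_rot"]).as_matrix()
    g=np.array(s["eef_pos"])-0*M[:,2]
    print("tool shift",(M.T@(np.append(c,.171-.0)-g)).round(4),"tool yaw",np.arctan2(M[1,0],M[0,0]).round(3),"bar",round(ang,3))
    d=M.T@np.array([0,0,-1]);print("tilt",d.round(3))
E
python3 - <<'E'
from m import *
P=np.load("P1.npy",allow_pickle=True).item()
f=lambda u,v,z:at_z("wrist",(276+u/6,170+v/6),z,P)[:2]
a,b=f(308,85,.172),f(302,492,.172); c=(a+b)/2; print(a,b,np.linalg.norm(a-b),c)
L,Rr=f(258,300,.172),f(354,300,.172); print("thick",np.linalg.norm(L-Rr),(L+Rr)/2)
print("disc",f(302,248,.142)); p=f(314,160,.179); print("pin",p,np.linalg.norm(p-c))
rel(c,np.arctan2(*(a-b)[::-1]))
E
```

```text
[ 0.60999006 -0.24146262] [ 0.55699745 -0.2339822 ] 0.053517979043601206 [ 0.58349375 -0.23772241]
thick 0.0121999245038849 [ 0.58269863 -0.23775537]
disc [ 0.58190522 -0.23817128]
pin [ 0.60202309 -0.24092989] 0.018804903392283124
tool shift [0.0107 0.0136 0.0854] tool yaw -0.129 bar -0.14
tilt [0.005 0.002 1.   ]
```

Converted, 0.0136 m is 0.272, 0.011 m is 0.22.

```bash
echo '[[0, 0, 0.01, 0.22, 0.272, 0.4, 0.087], [0, 0, 0, 0, 0, 0.6, 0.087], [0, 0, 0, 0, 0, 0.6, 0.087], [0, 0, 0, 0, 0, 0.3, 0.05], [0, 0, 0, 0, 0, 0, 0.05]]' | python3 -m inch
python3 - <<'E'
from m import *
rel(np.array([.583,-.238]),-.14); s=manip.state(); print(s["eef_pos"],s["joint_pos"])
E
```

```text
t: 5.5
eef_pos: [0.5851, -0.2391, 0.1643]
tcp_rot: [-3.133, 0.215, 0.004]
force: [0.7, -0.2, 1.1]
opening: 0.0778
grip_force: 0.0
tool shift [-0.0022 -0.0008 -0.0067] tool yaw -0.137 bar -0.14
tilt [0.002 0.001 1.   ]
[ 0.58510712 -0.23906494  0.16432518] [-0.53783887  0.60387081  1.24711178  1.59793917 -0.58132515  1.36884238
 -0.92941031]
```

```bash
echo '[[0, 0, 0, -0.03, 0, 0, 0.005], [0, 0, 0, 0, 0, 0, 0.005], [0, 0, 0, 0, 0, 0, 0.005], [0, 0, 0, 0, 0, 0, 0.005], [0, 0, 0, 0, 0, 0, 0.005], [0, 0, 0, 0, 0, 0, 0.005], [0, 0, 0, 0, 0, 0, 0.005], [0, 0, 0, 0, 0, 0, 0.005]]' | python3 -m inch 30
python3 -c "
from plant import manip
s=manip.state();print(s['force'],s['wrist_torque'])"
```

```text
t: 6.3
eef_pos: [0.584, -0.2399, 0.1652]
tcp_rot: [3.134, -0.215, -0.0]
force: [-0.5, 0.4, 0.7]
opening: 0.0149
grip_force: 0.0
[-0.48758454  0.40052204  0.70960695] [-0.04548782  0.12139351  0.03231475]
```

```bash
echo '[[0, 0, 0, 0, 0, 0, 0.005], [0, 0, 0, 0, 0, 0, 0.005], [0, 0, -0.05, 0, 0, 0, 0.005], [0, 0, -0.08, 0, 0, 0, 0.005], [0, 0, -0.08, 0, 0, 0, 0.005], [0, 0, -0.08, 0, 0, 0, 0.005], [0, 0, -0.08, 0, 0, 0, 0.005], [0, 0, -0.08, 0, 0, 0, 0.005]]' | python3 -m inch 30
python3 - <<'E'
from m import *
rel(np.array([.583,-.238]),-.14); s=manip.state(); print(s["force"],s["wrist_torque"],s["joint_pos"])
im,P=snap("wrist","w2.png");T=np.linalg.inv(P["pose"])
im=cv2.imread("pics/w2.png")[150:300,240:420];cv2.imwrite("pics/w2c.png",cv2.resize(im,None,fx=4,fy=4,interpolation=cv2.INTER_CUBIC))
E
```

```text
t: 7.1
eef_pos: [0.584, -0.2399, 0.1652]
tcp_rot: [3.102, 0.494, -0.0]
force: [0.7, 0.2, 0.1]
opening: 0.0047
grip_force: 0.0
tool shift [-0.0004 -0.0021 -0.0058] tool yaw 0.316 bar -0.14
tilt [ 0. -0.  1.]
[0.67072354 0.18359555 0.09858652] [-0.04252143  0.07956766 -0.01330883] [-0.49793924  0.53418866  1.14760467  1.5997954  -0.49766692  1.33458798
 -0.53763997]
```

View pics/w2c.png

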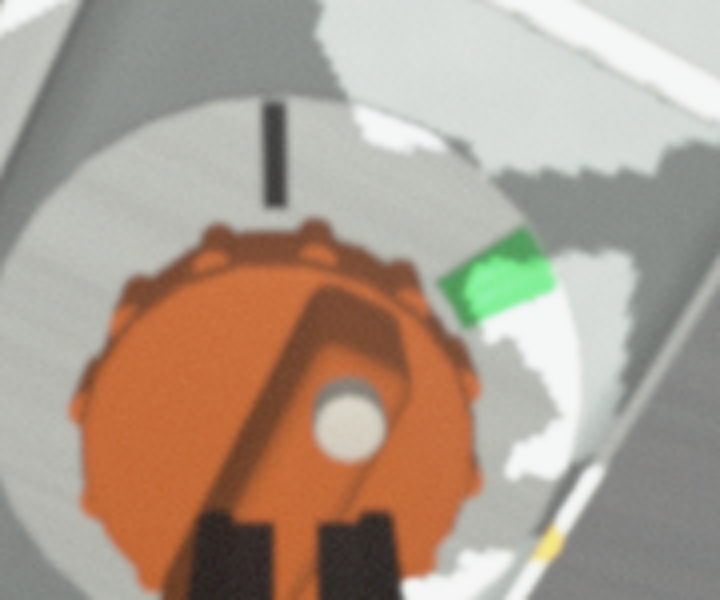

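The crop shows the fingers closed to about 5 mm over the bar. The bar hasn't turned: it still sits about 27° from the tick, with the pin up. So the fingers missed it, and I'll triangulate the pin, the tick and the bar to check the heights.

Run:
```python
from m import *
P1=np.load("P1.npy",allow_pickle=True).item(); P2=manip.camera_params("wrist"); PT=manip.camera_params("top")
np.save("P2.npy",P2)
def tri(l):
    A=np.zeros((3,3));b=np.zeros(3);rs=[]
    for cam,uv,P in l:
        o,d=ray(cam,uv,P);d=d/np.linalg.norm(d);Q=np.eye(3)-np.outer(d,d);A+=Q;b+=Q@o;rs.append((o,Q))
    x=np.linalg.solve(A,b);print(x.round(4),[round(1000*np.linalg.norm(Q@(x-o)),1) for o,Q in rs])
w1=lambda u,v:("wrist",(276+u/6,170+v/6),P1); w2=lambda u,v:("wrist",(240+u/4,150+v/4),P2); tp=lambda u,v:("top",(400+u/8,190+v/8),PT)
print("pin");tri([w1(314,160),w2(350,425),tp(408,160)]);tri([w1(314,160),w2(350,425)]);tri([w1(314,160),tp(408,160)])
print("bar end");tri([w1(302,492),tp(375,385)])
print("green outer/tick outer");tri([w2(275,103),tp(260,98)])
for z in (.172,.18,.165,.15):print(z,at_z("wrist",w1(314,160)[1],z,P1),at_z("wrist",w2(350,425)[1],z,P2),at_z("top",tp(408,160)[1],z))
# project fingertip into w2
K=P2["camera_matrix"];T=np.linalg.inv(P2["pose"]);s=manip.state();M=R.from_rotvec(s["tcp_rot"]).as_matrix()
for zz in (0,.014):
  for xx in (.0095,-.0095):
    q=T@np.append(s["eef_pos"]+M@[xx,0,zz],1);q=q[:3]/q[2];r2=q[0]**2+q[1]**2;print(zz,xx,(K@np.array([*(q[:2]*(1+P2["k1"]*r2)),1])))
print(manip.tip_extent, P2["pose"])
```

```text
pin
[ 0.6027 -0.2403  0.1804] [np.float64(0.7), np.float64(0.3), np.float64(1.0)]
[ 0.6019 -0.2409  0.1787] [np.float64(0.0), np.float64(0.0)]
[ 0.6027 -0.2402  0.18  ] [np.float64(0.9), np.float64(0.9)]
bar end
[ 0.5564 -0.2342  0.1706] [np.float64(0.2), np.float64(0.2)]
green outer/tick outer
[ 0.6279 -0.2215  0.1226] [np.float64(0.7), np.float64(0.7)]
0.172 [ 0.60052568 -0.24101819  0.172     ] [ 0.59949637 -0.2419518   0.172     ] [ 0.60476045 -0.24153321  0.172     ]
0.18 [ 0.60223701 -0.24091728  0.18      ] [ 0.60235503 -0.24067372  0.18      ] [ 0.60312047 -0.23942217  0.18      ]
0.165 [ 0.59902827 -0.24110649  0.165     ] [ 0.59699504 -0.24307012  0.165     ] [ 0.60619543 -0.24338037  0.165     ]
0.15 [ 0.59581954 -0.2412957   0.15      ] [ 0.59163506 -0.24546651  0.15      ] [ 0.6092704  -0.24733856  0.15      ]
0 0.0095 [314.20239097 259.83520575   1.        ]
0 -0.0095 [314.2116739  292.34236439   1.        ]
0.014 0.0095 [314.17468343 250.55911919   1.        ]
0.014 -0.0095 [314.18442237 281.36024643   1.        ]
0.014 [[ 3.14281206e-01 -9.03449590e-01 -2.91558161e-01  6.63054403e-01]
 [-9.49329702e-01 -2.99307004e-01 -9.58563245e-02 -2.13535673e-01]
 [-6.64042576e-04  3.06910664e-01 -9.51738096e-01  3.49868139e-01]
 [ 0.00000000e+00  0.00000000e+00  0.00000000e+00  1.00000000e+00]]
```

View pics/w2.png

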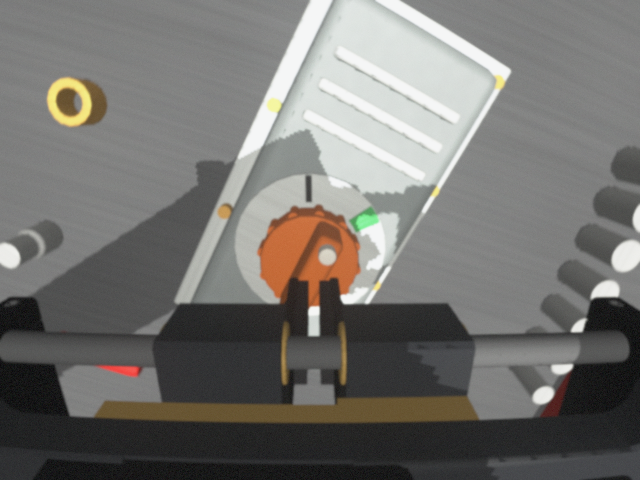

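The pin triangulates to z = 0.180, so the stated heights hold. In the wrist image, though, the fingertips end about 20 mm behind the TCP, not 14 mm ahead of it. That puts them at about z = 0.186, above the bar top at 0.172. I'll open, turn back to the bar's angle, and descend carefully while watching the force.

Converted, 0.004 m is 0.08, -0.001 m is -0.02.

```bash
echo '[[0, 0, 0.1, 0, 0, 0, 0.087], [0, 0, 0.1, 0, 0, 0, 0.087], [0, 0, 0.1, 0, 0, 0, 0.087], [0, 0, 0.1, 0, 0, 0, 0.087], [0, 0, 0.055, -0.02, -0.02, 0, 0.087], [0, 0, 0, 0, 0, 0, 0.087], [0, 0, 0, 0, 0, 0.08, 0.087], [0, 0, 0, 0, 0, 0.08, 0.087]]' | python3 -m inch 
echo '[[0, 0, 0, 0, 0, 0.08, 0.087], [0, 0, 0, 0, 0, 0.06, 0.087]]' | python3 -m inch
python3 - <<'E'
from m import *
rel(np.array([.583,-.238]),-.14); s=manip.state(); print(s["force"],s["joint_pos"])
im,P=snap("wrist","w3.png")
E
```

```text
t: 7.95
eef_pos: [0.5832, -0.2388, 0.1569]
tcp_rot: [-3.134, 0.222, -0.0]
force: [0.4, 0.1, 0.3]
opening: 0.0612
grip_force: 0.0
t: 8.15
eef_pos: [0.583, -0.2387, 0.1496]
tcp_rot: [-3.133, 0.223, 0.0]
force: [-0.5, 0.4, 0.4]
opening: 0.0769
grip_force: 0.0
tool shift [-0.0001 -0.0007 -0.0214] tool yaw -0.142 bar -0.14
tilt [0. 0. 1.]
[-0.53503992  0.38349531  0.43237949] [-0.53930267  0.60971238  1.23985268  1.6235409  -0.58997767  1.34008916
 -0.92595382]
```

View pics/w3.png

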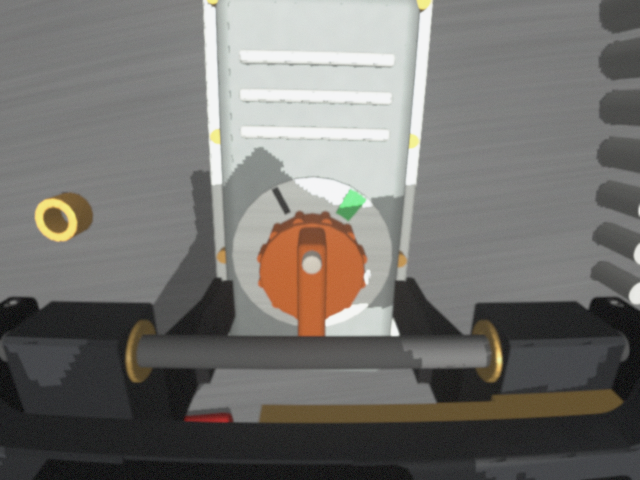

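The view shows the fingers straddling the bar with the tips at about bar-top height, at (230,282) and (395,282). The pin is at (311,264). There is no contact yet, so I'll continue down.

```bash
echo '[[0, 0, 0, 0, 0, 0.08, 0.087], [0, 0, 0, 0, 0, 0.08, 0.087], [0, 0, 0, 0, 0, 0.08, 0.087]]' | python3 -m inch
echo '[[0, 0, 0, 0, 0, 0.08, 0.03], [0, 0, 0, 0, 0, 0.06, 0.03], [0, 0, 0, 0, 0, 0, 0.008], [0, 0, 0, 0, 0, 0, 0.008], [0, 0, 0, 0, 0, 0, 0.008], [0, 0, 0, 0, 0, 0, 0.008], [0, 0, 0, 0, 0, 0, 0.008], [0, 0, 0, 0, 0, 0, 0.008]]' | python3 -m inch 30
```

```text
t: 8.5
eef_pos: [0.5831, -0.2388, 0.1378]
tcp_rot: [-3.134, 0.223, 0.0]
force: [-0.8, -1.0, 0.2]
opening: 0.0865
grip_force: 0.0
t: 9.3
eef_pos: [0.5832, -0.2388, 0.1312]
tcp_rot: [3.134, -0.223, 0.0]
force: [-0.5, 0.9, -0.8]
opening: 0.0309
grip_force: 0.0
```

```bash
echo '[[0, 0, 0, 0, 0, 0, 0.008], [0, 0, 0, 0, 0, 0, 0.008], [0, 0, 0, 0, 0, 0, 0.008], [0, 0, 0, 0, 0, 0, 0.008]]' | python3 -m inch 30
python3 -c "
from plant import manip
s=manip.state();print(s['force'],s['wrist_torque'])"
```

```text
t: 9.7
eef_pos: [0.5833, -0.2378, 0.1312]
tcp_rot: [-3.132, 0.222, 0.0]
force: [-1.8, 5.1, 3.0]
opening: 0.0142
grip_force: 30.0
[-1.81067977  5.14757698  2.95453727] [ 1.06174647  0.3853038  -0.05315968]
```

```bash
echo '[[0, 0, -0.05, 0, 0, 0, 0.008], [0, 0, -0.08, 0, 0, 0, 0.008], [0, 0, -0.08, 0, 0, 0, 0.008], [0, 0, -0.08, 0, 0, 0, 0.008], [0, 0, -0.08, 0, 0, 0, 0.008], [0, 0, -0.08, 0, 0, 0, 0.008], [0, 0, -0.08, 0, 0, 0, 0.008], [0, 0, -0.07, 0, 0, 0, 0.008]]' | python3 -m inch 30
echo '[[0, 0, -0.02, 0, 0, 0, 0.008], [0, 0, 0, 0, 0, 0, 0.008]]' | python3 -m inch
python3 - <<'E'
from m import *
rel(np.array([.583,-.238]),.48); s=manip.state(); print(s["force"],s["wrist_torque"],s["joint_pos"])
im,P=snap("wrist","w4.png");np.save("P4.npy",P)
im=cv2.imread("pics/w4.png")[150:300,240:420];cv2.imwrite("pics/w4c.png",cv2.resize(im,None,fx=4,fy=4,interpolation=cv2.INTER_CUBIC))
E
```

```text
t: 10.5
eef_pos: [0.5832, -0.2374, 0.1312]
tcp_rot: [-3.056, -0.719, -0.0]
force: [-2.7, 5.5, 4.4]
opening: 0.0137
grip_force: 30.0
t: 10.7
eef_pos: [0.5832, -0.2374, 0.1312]
tcp_rot: [-3.05, -0.746, -0.001]
force: [-2.4, 6.1, 3.8]
opening: 0.0137
grip_force: 30.0
tool shift [-0.0005  0.0004 -0.0398] tool yaw 0.48 bar 0.48
tilt [-0.001  0.002  1.   ]
[-2.39940683  6.06593868  3.79306366] [1.33630024 0.50771144 0.06193599] [-0.4680926   0.53580553  1.0834041   1.64267186 -0.49424474  1.26748252
 -0.38068897]
```

View pics/w4c.png

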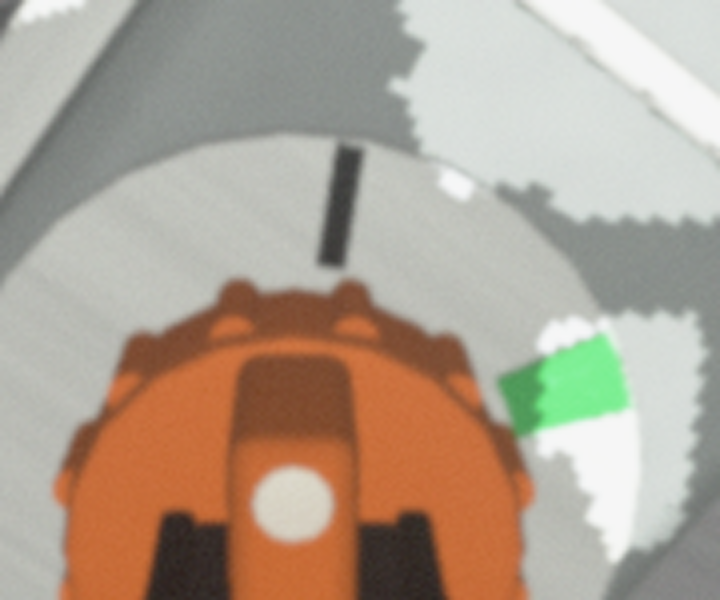

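The bar is now past the tick, to its left. The pin at (293,505) shows no dark side wall, so it looks flush. I'll measure it.

Run:
```python
from m import *
P=np.load("P4.npy",allow_pickle=True).item();c=np.array([.583,-.238])
f=lambda u,v,z:at_z("wrist",(240+u/4,150+v/4),z,P)[:2]
for z in (.172,.179):
    p=f(293,505,z)-c;print(z,np.linalg.norm(p),np.arctan2(p[1],p[0]))
print("pin width .172/.179",np.linalg.norm(f(252,505,.172)-f(334,505,.172)))
for q in ((349,147),(331,265)):
    p=f(*q,.123)-c;print("tick",np.linalg.norm(p),np.arctan2(p[1],p[0]))
t=f(349,147,.123)-f(331,265,.123);print(np.arctan2(t[1],t[0]))
for q in ((500,380),(520,435),(606,335),(630,405)):
    p=f(*q,.123)-c;print("green",np.linalg.norm(p),np.arctan2(p[1],p[0]))
```

```text
0.172 0.019086713156069607 0.5334175884125371
0.179 0.02223523887925058 0.5245428893324895
pin width .172/.179 0.008541353588855114
tick 0.0478589033317787 0.35221601782123885
tick 0.03189258722184982 0.35855697992938196
0.33955126797990276
green 0.031070081942098888 -0.5690263959446149
green 0.030940210836694917 -0.8474359447226613
green 0.046489347229136585 -0.6001892140348499
green 0.04647842521421151 -0.8333263109587783
```

```bash
echo '[[0, 0, -0.03, 0, 0, 0, 0.008], [0, 0, 0, 0, 0, 0, 0.008], [0, 0, 0.06, 0, 0, 0, 0.008], [0, 0, 0.1, 0, 0, 0, 0.008], [0, 0, 0.1, 0, 0, 0, 0.008], [0, 0, 0.1, 0, 0, 0, 0.008], [0, 0, 0.1, 0, 0, 0, 0.008], [0, 0, 0.1, 0, 0, 0, 0.008]]' | python3 -m inch 30
echo '[[0, 0, 0.05, 0, 0, 0, 0.008], [0, 0, 0.05, 0, 0, 0, 0.008], [0, 0, 0.05, 0, 0, 0, 0.008]]' | python3 -m inch
python3 - <<'E'
from m import *
rel(np.array([.583,-.238]),-.76); s=manip.state(); print(s["force"],s["wrist_torque"],s["joint_pos"])
E
```

```text
t: 11.55
eef_pos: [0.5833, -0.2378, 0.1312]
tcp_rot: [-3.139, 0.087, 0.0]
force: [-1.3, 4.3, 2.6]
opening: 0.0137
grip_force: 30.0
t: 11.85
eef_pos: [0.5833, -0.2379, 0.1311]
tcp_rot: [-3.124, 0.319, 0.0]
force: [-1.5, 4.6, 2.9]
opening: 0.0137
grip_force: 30.0
tool shift [-0.0003  0.0001 -0.0399] tool yaw -0.203 bar -0.76
tilt [0.    0.001 1.   ]
[-1.4578377   4.5858847   2.86451904] [1.03540466 0.41495277 0.07454343] [-0.53699321  0.63333579  1.23641419  1.64486313 -0.61684272  1.31561502
 -0.96965473]
```

```bash
echo '[[0, 0, 0.06, 0, 0, 0, 0.008], [0, 0, 0.06, 0, 0, 0, 0.008], [0, 0, 0.06, 0, 0, 0, 0.008], [0, 0, 0.06, 0, 0, 0, 0.008]]' | python3 -m inch
python3 - <<'E'
from m import *
rel(np.array([.583,-.238]),-.76); s=manip.state(); print(s["force"],s["wrist_torque"],s["joint_pos"])
E
```

```text
t: 12.25
eef_pos: [0.5832, -0.2381, 0.1312]
tcp_rot: [-3.064, 0.691, 0.001]
force: [-0.6, 3.6, 3.2]
opening: 0.014
grip_force: 30.0
tool shift [-0.0002 -0.     -0.0398] tool yaw -0.444 bar -0.76
tilt [0.001 0.001 1.   ]
[-0.56330175  3.60038873  3.15697642] [0.95526244 0.42348042 0.02163789] [-0.55299449  0.66862963  1.28240884  1.64542079 -0.65817391  1.33515661
 -1.17924689]
```

Past the jam angle with no rise in torque. I'll turn it on to home.

```bash
echo '[[0, 0, 0.06, 0, 0, 0, 0.008], [0, 0, 0.06, 0, 0, 0, 0.008], [0, 0, 0.06, 0, 0, 0, 0.008], [0, 0, 0.06, 0, 0, 0, 0.008], [0, 0, 0.04, 0, 0, 0, 0.008], [0, 0, 0.03, 0, 0, 0, 0.008], [0, 0, 0, 0, 0, 0, 0.008]]' | python3 -m inch
python3 - <<'E'
from m import *
rel(np.array([.583,-.238]),-.76); s=manip.state(); print(s["force"],s["wrist_torque"],s["joint_pos"])
im,P=snap("wrist","w5.png");np.save("P5.npy",P)
im=cv2.imread("pics/w5.png")[150:300,240:420];cv2.imwrite("pics/w5c.png",cv2.resize(im,None,fx=4,fy=4,interpolation=cv2.INTER_CUBIC))
E
```

```text
t: 12.95
eef_pos: [0.5831, -0.2383, 0.1312]
tcp_rot: [-2.921, 1.154, 0.001]
force: [-2.4, 5.3, 3.9]
opening: 0.0138
grip_force: 30.0
tool shift [-0.0003 -0.0002 -0.0398] tool yaw -0.752 bar -0.76
tilt [0.001 0.    1.   ]
[-2.35355357  5.28613107  3.85783913] [ 1.23082952  0.55795867 -0.00770779] [-0.56447081  0.70053429  1.32094723  1.64582629 -0.69434174  1.35353279
 -1.46093074]
```

View pics/w5c.png

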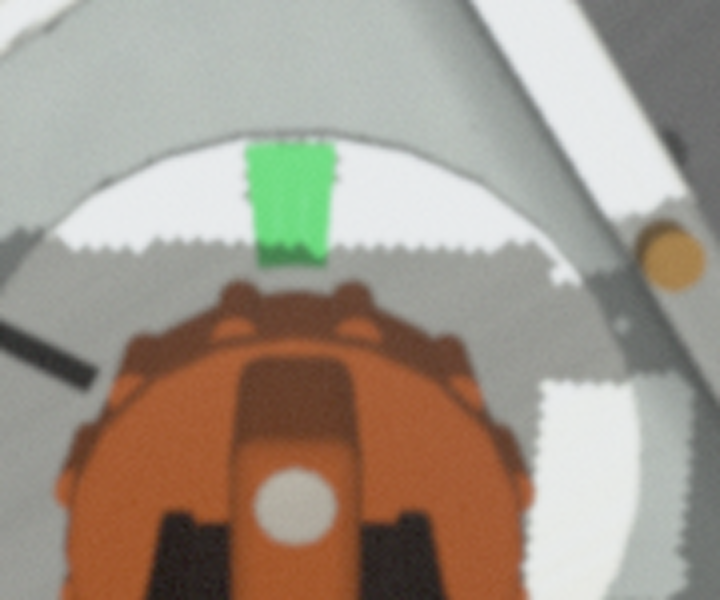

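The bar and its flush pin at (295,507) line up with the green sector at (292,200). I'll release and lift.

```bash
echo '[[0, 0, 0, 0, 0, 0, 0.087], [0, 0, 0, 0, 0, 0, 0.087], [0, 0, 0, 0, 0, 0, 0.087], [0, 0, 0, 0, 0, 0, 0.087], [0, 0, 0, 0, 0, -0.2, 0.087], [0, 0, 0, 0, 0, -0.6, 0.087], [0, 0, 0, 0, 0, -0.8, 0.087], [0, 0, 0, 0, 0, -0.8, 0.087]]' | python3 -m inch
echo '[[0, 0, 0, 0, 0, 0, 0.087], [0, 0, 0, 0, 0, 0, 0.087]]' | python3 -m inch
python3 - <<'E'
from m import *
im,P=snap("wrist","w6.png"); c=np.array([.583,-.238,.142]);q=np.linalg.inv(P["pose"])@np.append(c,1);uv=(P["camera_matrix"]@(q[:3]/q[2]))[:2].astype(int);print(uv)
u,v=max(uv[0]-60,0),max(uv[1]-60,0)
cv2.imwrite("pics/w6c.png",cv2.resize(im[v:v+120,u:u+120,::-1],None,fx=5,fy=5,interpolation=cv2.INTER_CUBIC))
E
```

```text
t: 13.8
eef_pos: [0.5827, -0.2391, 0.2532]
tcp_rot: [2.921, -1.155, 0.0]
force: [1.3, -0.1, 0.7]
opening: 0.0698
grip_force: 0.0
t: 14.0
eef_pos: [0.5834, -0.2393, 0.2525]
tcp_rot: [-2.921, 1.154, -0.003]
force: [0.3, -0.9, -0.3]
opening: 0.0836
grip_force: 0.0
[311 222]
```

View pics/w6c.png

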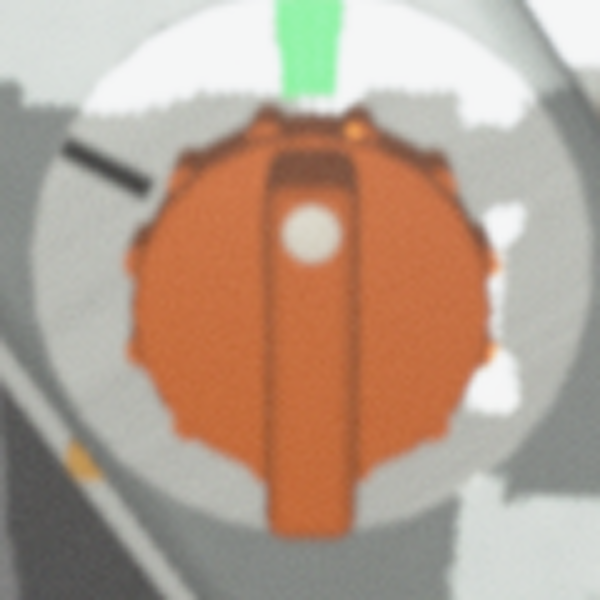

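The cap is released and the pin at (312,235) is flush and in line with the green sector at (310,50). The gripper is clear.

```bash
python3 -c "
from plant import manip
print(manip.hand_in())"
```

```text
the job is handed in; nothing more can be done
None
```

The orange cap was turned back until its pin dropped, then forward until the pin pointed at the middle of the green sector, and released; the blue cap wasn't touched, and the job was handed in at about 14 s (no verdict was returned).

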